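# Sweep the loose screw caps into the cap tray

## Task

Three loose screw caps (blue, orange and green) are lying on the lab bench. With the fingertips, gently push or sweep all three along the bench and through the open side of the low three-sided metal tray, until each cap lies completely inside it. Do not pick up, pinch or press hard on the caps, and leave the two vials and all the other labware standing where they are.

Things in the scene. Friction and masses are not known exactly. Their poses are not given: they have to be found in the camera images.
- tray: Low metal cap tray with white floor, fixed to the bench. Outside 140 (own x) by 200 mm (own y); walls 30 mm high, 6 mm thick on its +x, +y, -y sides; the -x side is fully open, floor level with the bench (no sill). Origin: on the bench at the centre of that outline; own +x points from the open side into the tray, z up. The open side faces roughly to the robot's left (world +y).
- tray_mouth (a point): Middle of the tray's open side, on the bench (70 mm from the tray's origin along its -x).
- cap_blue: Loose blue plastic screw cap: a round disc 38 mm across and 18 mm high (13 to 24 g), lying flat on the bench; slides when pushed, stops when the push stops. Origin at the centre of its underside, z up.
- cap_orange: Loose orange plastic screw cap: a round disc 38 mm across and 18 mm high (13 to 24 g), lying flat on the bench; slides when pushed, stops when the push stops. Origin at the centre of its underside, z up.
- cap_green: Loose green plastic screw cap: a round disc 38 mm across and 18 mm high (13 to 24 g), lying flat on the bench; slides when pushed, stops when the push stops. Origin at the centre of its underside, z up.
- vial_red: Small amber glass vial with a red cap, 28 mm across and 58 mm tall, standing loose among or beside the caps. Origin at the centre of its underside. Must stay put.
- vial_white: Small amber glass vial with a white cap, 28 mm across and 58 mm tall, standing loose among or beside the caps. Origin at the centre of its underside. Must stay put.
- amber_bottle: Dark amber bottle with a black cap, 80 mm across and 150 mm tall, standing loose at the back left. Origin under its centre. Must stay put.
- white_jar: White jar with a blue lid, 68 mm across and 65 mm tall, standing loose at the back. Origin under its centre. Must stay put.
- tip_box: Purple pipette-tip box with a pale lid, 87 x 127 mm and 88 mm tall, loose to the right of the tray. Origin under its centre. Must stay put.
- beaker: Empty pale beaker, 72 mm across and 90 mm tall, standing loose on the robot's left. Origin under its centre. Must stay put.
Mind the look-alikes: they are no part of the job. Leave any red look-alike of the white_jar alone.

How it is judged:
By the outcome, as a careful person would: the job done as asked, in the order asked, and still so for the second after the job is handed in, with the robot touching nothing.
It also fails if it takes over 69 s, if anything falls off the work surface, if the arm or the gripper's body presses on something with over 40 N, if the wrist force passes 120 N, or if a joint passes its speed limit or range.

## Robot

A 6-joint arm with a two-finger parallel gripper is mounted at the origin on the work surface. World frame = base frame: x ahead of the robot, y to its left, z up, the work surface at z = 0. Lengths are in mm, angles in rad, forces in N, time in s.
With the tool pointing down it reaches from about 275 to 850 mm from the base axis. Payload 19 kg.
Tool frame: the origin (TCP) lies at the very end of the fingers, on their centre line; the grasp point (between the pads) lies 19 mm behind it; z points along the fingers, y is the line along which they close (so a half turn about z gives the same grasp; the last joint's range is limited). The gripper opens to 85 mm and grips with 20 to 120 N. Pads are 22 mm wide; open, the fingers measure 114 mm over their backs; the gripper's body (76 mm by 85 mm) begins 54 mm behind the grasp point. The pads swing forward as they close: fully open they stand 13 mm farther back than shut.
Start: joints at [-1.375, 0.15, 1.437, -0, 1.554, -0.134], TCP at [186.189, -543.989, 231.267] pointing down, gripper open.
Joint ranges: [-2.8, 2.8], [-0.68, 2.1], [0.12, 2.68], [-1.39, 4.53], [0.16, 2.79], [-2.81, 2.81]. Speed limits (rad/s): [1.89, 1.89, 2.22, 3.01, 3.01, 3.01].

## Interface

Orientations are given as a rotation vector (axis times angle).
In Python, from cell import robot, eyes gives the robot as it stands.
- The arm moves only by the tool carry_out, never from a script. Its argument "increments" is a list of rows, each a list of 5 numbers: the shift along the tool's x, y, z in mm, then the turn about the tool's z in degrees, then the opening, from 0 (shut) to 1 (fully open). In form: [[tx, ty, tz, spin, jaw], ...]. A call has 1 to 12 rows; each row shifts and turns the commanded pose from where the row before left it, along the tool's axes as they then stand; what a row does not reach is not made up. A row lasts 1/8 s, in which the tool goes at most 62.5 mm and 10.7 degrees, less where a joint would pass 70% of its speed; a pose out of reach is approached as far as the arm can. A call with a gripper value outside its range is refused whole. The fingers move at their own pace and stop on an object; "squeeze" is the grip in N (left out, the last holds). Time passes only in rows, so rows that do not move let the fingers close. It gives the time, the measured TCP pose, the force, the opening and the grip force at its end, in the units of the state.
- robot.read_state(): the state, without advancing time (a new reading comes with each control period).
- eyes.snapshot(name): name is "scene" or "top"; returns a dict with "frame" (384x512x3 uint8, red, green, blue), "depth" (384x512 float32, mm along the optical axis (not along the pixel's ray), 0 where there is no reading), "fx", "fy", "cx", "cy" (pixels), "k1" (the pictures are not rectified: a ray, as slopes to the right and down, at radius r is drawn at 1 + k1 r^2 times it, then the intrinsics apply), "R" (3x3) and "t" (3): a world point X has camera coordinates R X + t. Camera axes: x right, y down, z forward; pixel columns grow to the right and rows downward; lengths in mm; the calibration is good to about 2 mm. A picture is of the moment at which its call begins.
- robot.hand_in(): hands the job in; it is judged then, once.
The state is a dict: "clock": time; "qpos": joint angles; "joint_vel": joint speeds; "joint_torque": joint torques, N m; "tool_pos": TCP position; "eef_rot": TCP orientation; "force": force on the tool from outside, world axes, zero at the start; "moment": the same for the moment, N m; "finger_gap": finger opening in mm; "gripper_force": force on a finger pad.
Only numpy, scipy, OpenCV 4.12 (cv2) and the standard library are available. Lean on these libraries where they do the work, as an engineer would, in place of code of your own. Each camera call takes 0.05 s, during which the arm holds its last target. There are 200 camera calls.

## Working session

There is one attempt and no reset: what is moved stays moved. The work goes in short steps, Python scripts to look and compute and a tool call to move; the robot and the scene stay as the last step left them, time stands still between calls to the robot, and variables do not carry over. Pictures are saved under pics/ and viewed, at most 10 in all, crops included, and the job is handed in when it is done.

Besides the shell and the picture viewer there is one more tool, called after ">>>" as name(argument=value, ...) on one line, values as JSON. carry_out: Moves the arm, as the interface text tells. Its arguments: {"type":"object","properties":{"increments":{"type":"array","items":{"type":"array","items":{"type":"number"}}},"squeeze":{"type":"number"}},"required":["increments"]}

```bash
mkdir -p pics; cat > h.py <<'E'
import numpy as np, cv2
from cell import robot, eyes
def world(s):
    "world xyz of each pixel from depth"
    h,w=s["depth"].shape
    u,v=np.meshgrid(np.arange(w,dtype=float),np.arange(h,dtype=float))
    K=np.array([[s["fx"],0,s["cx"]],[0,s["fy"],s["cy"]],[0,0,1]])
    p=cv2.undistortPoints(np.stack([u.ravel(),v.ravel()],1)[:,None],K,np.array([s["k1"],0,0,0.]))[:,0]
    d=s["depth"].ravel()
    C=np.c_[p*d[:,None],d]
    W=(C-np.array(s["t"]))@np.array(s["R"])
    W[d==0]=np.nan
    return W.reshape(h,w,3)
def snap(n,f):
    s=eyes.snapshot(n); cv2.imwrite("pics/"+f,s["frame"][:,:,::-1]); return s
E
python3 - <<'E'
from h import *
import pickle
s=snap("top","top0.png"); pickle.dump(s,open("top0.pkl","wb"))
st=robot.read_state(); print({k:np.round(v,3) for k,v in st.items()}); print(s["R"],s["t"])
W=world(s)
for r,c in [(60,60),(60,250),(60,450),(192,60),(192,256),(192,450),(320,60),(320,250),(320,450)]: print(r,c,W[r,c].round())
E
```

```text
{'clock': np.float64(0.05), 'qpos': array([-1.375,  0.151,  1.438,  0.   ,  1.554, -0.134]), 'joint_vel': array([-0.002, -0.002, -0.001,  0.001, -0.001,  0.   ]), 'joint_torque': array([ 6.0000e-03, -7.1511e+01, -5.7243e+01, -0.0000e+00,  7.0000e-03,
       -0.0000e+00]), 'tool_pos': array([ 186.168, -543.778,  230.72 ]), 'eef_rot': array([-3.098, -0.515, -0.   ]), 'force': array([ 0.343, -0.187,  0.14 ]), 'moment': array([-0.022, -0.024,  0.01 ]), 'gripper_force': np.float64(0.0), 'finger_gap': np.float64(85.486)}
[[-0.02449902 -0.99968755  0.00495906]
 [-0.99873248  0.02425684 -0.04410249]
 [ 0.04396842 -0.00603325 -0.9990147 ]] [  27.80854113  613.84652521 1242.31625189]
60 60 [1454. 1097. -741.]
60 250 [1431.    3. -755.]
60 450 [ 1406. -1158.  -746.]
192 60 [638. 654.  83.]
192 256 [626.  -0.   3.]
192 450 [ 606. -652.   78.]
320 60 [191. 702.  -2.]
320 250 [288.  29. 367.]
320 450 [ 202. -596.  144.]
```

View pics/top0.png

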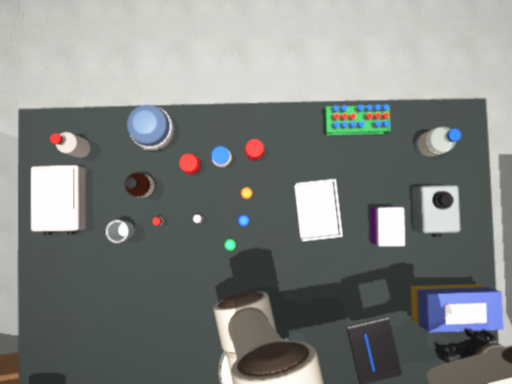

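The top view shows the orange (247,193), blue (244,221) and green (230,245) caps. The tray is at (318,210) with its open side to the left. The red vial is at (158,221), the white one at (197,218), and the tip box at (388,227). The red jars at (190,163) and (255,149) are look-alikes.

```bash
cat >> h.py <<'E'
def caps(s):
    W=world(s); hsv=cv2.cvtColor(s["frame"],cv2.COLOR_RGB2HSV); out={}
    reg=(W[...,0]>380)&(W[...,0]<760)&(W[...,1]<140)&(W[...,1]>-330)&(W[...,2]<30)&(hsv[...,1]>120)&(hsv[...,2]>90)
    for n,(a,b) in dict(orange=(8,28),green=(60,88),blue=(95,125)).items():
        m=reg&(hsv[...,0]>=a)&(hsv[...,0]<=b)
        if m.sum(): out[n]=(np.nanmean(W[m],0).round(1),np.ptp(W[m],axis=0).round(),int(m.sum()))
    return out
E
python3 - <<'E'
from h import *
import pickle
s=pickle.load(open("top0.pkl","rb")); W=world(s)
print(caps(s))
hsv=cv2.cvtColor(s["frame"],cv2.COLOR_RGB2HSV)
# tray white
m=np.zeros(W.shape[:2],np.uint8); m[165:255,285:350]=1
white=(hsv[...,2]>150)&(hsv[...,1]<40)&(m>0)
pts=W[white]; print("tray all",len(pts),pts.min(0),pts.max(0))
r=cv2.minAreaRect(pts[:,:2].astype(np.float32)); print(r, cv2.boxPoints(r).round())
hi=(m>0)&(W[...,2]>15); print("hi z",hi.sum()); 
for row in (185,200,210,225,238): print(row,[(c,*W[row,c].round().astype(int)) for c in range(292,348,4)])
for c,r in [(190,163),(221,156),(158,221),(197,218)]:
    p=W[r-8:r+9,c-8:c+9].reshape(-1,3); p=p[p[:,2]>40]; print((c,r),p.mean(0).round(),p[:,2].max())
b=W[205:250,365:410].reshape(-1,3); b=b[b[:,2]>75]; print("tip",b.min(0),b.max(0))
big=cv2.resize(s["frame"][130:260,140:350,::-1],None,fx=3.8,fy=3.8,interpolation=cv2.INTER_CUBIC); cv2.imwrite("pics/crop0.png",big)
E
```

```text
{'orange': (array([624. ,  34.4,  15.1]), array([40., 39., 29.]), 117), 'green': (array([444.9,  96.1,  15.7]), array([39., 40., 26.]), 111), 'blue': (array([528.2,  47.1,  14.7]), array([43., 39., 27.]), 119)}
tray all 2532 [nan nan nan] [nan nan nan]
((557.6815795898438, -216.6256561279297), (223.2005615234375, 141.35418701171875), 12.930499076843262) [[ 433. -173.]
 [ 465. -310.]
 [ 682. -261.]
 [ 651. -123.]]
hi z 310
185 [(292, np.int64(648), np.int64(-129), np.int64(-2)), (296, np.int64(645), np.int64(-139), np.int64(30)), (300, np.int64(647), np.int64(-157), np.int64(1)), (304, np.int64(647), np.int64(-172), np.int64(-2)), (308, np.int64(646), np.int64(-186), np.int64(1)), (312, np.int64(646), np.int64(-200), np.int64(-1)), (316, np.int64(646), np.int64(-215), np.int64(-5)), (320, np.int64(646), np.int64(-229), np.int64(-3)), (324, np.int64(645), np.int64(-242), np.int64(4)), (328, np.int64(645), np.int64(-258), np.int64(-3)), (332, np.int64(645), np.int64(-272), np.int64(-1)), (336, np.int64(644), np.int64(-286), np.int64(1)), (340, np.int64(644), np.int64(-300), np.int64(2))
[... 2531 characters left out ...]
nt64(30)), (316, np.int64(460), np.int64(-203), np.int64(28)), (320, np.int64(460), np.int64(-216), np.int64(33)), (324, np.int64(460), np.int64(-231), np.int64(31)), (328, np.int64(457), np.int64(-251), np.int64(-2)), (332, np.int64(456), np.int64(-266), np.int64(-1)), (336, np.int64(456), np.int64(-280), np.int64(0)), (340, np.int64(455), np.int64(-295), np.int64(-5)), (344, np.int64(455), np.int64(-308), np.int64(1))]
(190, 163) [726. 224.  63.] 71.58464108568316
(221, 156) [749. 118.  64.] 71.78514348049909
(158, 221) [532. 339.  56.] 64.80573311231815
(197, 218) [538. 202.  57.] 65.89565948669394
tip [ 430.51358896 -486.46916125   75.26789018] [ 558.51843944 -398.38251099   95.41483769]
```

View pics/crop0.png

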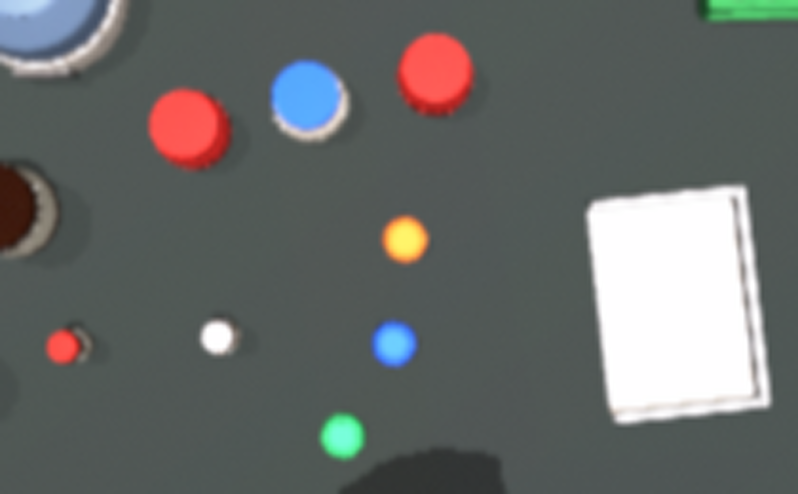

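The crop confirms the three plain discs: orange (405,240), blue (395,344) and green (342,436). The vials have amber bodies, and the tray opens to the left. Next I'll fit the tray from its rim and plan the pushes.

```bash
cat >> h.py <<'E'
from scipy.spatial.transform import Rotation as Rot
def rel(p,spin_to=None,st=None):
    "tool-frame shift to world point p (and spin in deg to bring tool x to world angle)"
    st=st or robot.read_state(); R=Rot.from_rotvec(st["eef_rot"]).as_matrix()
    a=np.degrees(np.arctan2(R[1,0],R[0,0]))
    print("tcp",np.round(st["tool_pos"],1),"xang",a.round(2),"shift",(R.T@(np.array(p)-st["tool_pos"])).round(1), "spin",None if spin_to is None else round(a-spin_to,2))
E
python3 - <<'E'
from h import *
import pickle
from scipy.optimize import minimize
s=pickle.load(open("top0.pkl","rb"))
K=np.array([[s["fx"],0,s["cx"]],[0,s["fy"],s["cy"]],[0,0,1]]); R=np.array(s["R"]);t=np.array(s["t"])
def back(uv,z):
    p=cv2.undistortPoints(np.array(uv,float).reshape(-1,1,2),K,np.array([s["k1"],0,0,0.]))[:,0]
    d=np.c_[p,np.ones(len(p))]@R; o=-R.T@t
    return o+d*((z-o[2])/d[:,2])[:,None]
c=back([(140+588/3.8,130+203/3.8),(140+745/3.8,130+187/3.8),(140+770/3.8,130+403/3.8),(140+615/3.8,130+420/3.8)],30)
print("rim corners",c.round(1)); 
print([np.linalg.norm(c[i]-c[i-1]).round(1) for i in range(4)])
ctr=c.mean(0)[:2]; ax=(c[1]-c[0]+c[2]-c[3])[:2]; ax/=np.linalg.norm(ax)
ay=(c[0]-c[3]+c[1]-c[2])[:2]; ay/=np.linalg.norm(ay)
print("ctr",ctr,"ang x",np.degrees(np.arctan2(ax[1],ax[0])),"ang y",np.degrees(np.arctan2(ay[1],ay[0])))
rel([445,140,150],82)
E
```

```text
rim corners [[ 651.1 -135.1   30. ]
 [ 662.3 -279.6   30. ]
 [ 464.6 -295.6   30. ]
 [ 452.8 -153.8   30. ]]
[np.float64(199.1), np.float64(145.0), np.float64(198.4), np.float64(142.3)]
ctr [ 557.6898165  -216.03945281] ang x -85.40540672616012 ang y 5.016567756562319
tcp [ 186.2 -543.8  230.7] xang 18.89 shift [ 466.3 -563.    81.4] spin -63.11
```

>>> carry_out(increments=[[0, 0, 0, -10.6, 0.28], [0, 0, 0, -10.6, 0.28], [0, 0, 0, -10.6, 0.28], [0, 0, 0, -10.6, 0.28], [0, 0, 0, -10.6, 0.28], [0, 0, 0, -10.6, 0.28], [0, 0, 0, -10.6, 0.28], [0, 0, 0, -10.6, 0.28]])

```text
clock: 1.05
tool_pos: [186.1, -543.8, 230.8]
eef_rot: [-1.933, -2.476, -0.001]
force: [-0.3, 0.1, -0.3]
finger_gap: 23.6
gripper_force: 0.0
```

```bash
python3 - <<'E'
from h import *
rel([434.5,140,100],103.7); s=robot.read_state(); print(s["finger_gap"],s["clock"],s["qpos"].round(2) if hasattr(s["qpos"],"round") else s["qpos"])
E
```

```text
tcp [ 186.1 -543.8  230.8] xang 104.04 shift [603.  406.9 131.4] spin 0.34
23.5993288741241 1.05 [-1.38  0.15  1.44 -0.    1.55 -1.62]
```

>>> carry_out(increments=[[38, 25.5, 0, 0, 0.28], [38, 25.5, 0, 0, 0.28], [38, 25.5, 0, 0, 0.28], [38, 25.5, 0, 0, 0.28], [38, 25.5, 0, 0, 0.28], [38, 25.5, 0, 0, 0.28], [38, 25.5, 0, 0, 0.28], [38, 25.5, 0, 0, 0.28], [38, 25.5, 0, 0, 0.28], [38, 25.5, 0, 0, 0.28], [38, 25.5, 0, 0, 0.28], [38, 25.5, 0, 0, 0.28]])

```text
clock: 2.55
tool_pos: [375.6, -26.9, 231.2]
eef_rot: [-1.941, -2.47, -0.0]
force: [0.4, -1.0, 0.3]
finger_gap: 23.5
gripper_force: 0.0
```

>>> carry_out(increments=[[37, 25.2, 20, 0, 0.28], [37, 25.2, 30, 0, 0.28], [37, 25.2, 40, 0, 0.28], [36, 25.2, 41, 0, 0.28], [0, 0, 0, 0, 0.28], [0, 0, 0, 0, 0.28]])

```text
clock: 3.3
tool_pos: [438.5, 138.0, 100.6]
eef_rot: [-1.94, -2.471, 0.001]
force: [0.4, -0.3, 0.7]
finger_gap: 24.1
gripper_force: 0.0
```

```bash
python3 - <<'E'
from h import *
rel([434.5,140,5],103.7)
s=snap("top","top1.png"); print(caps(s))
s=snap("scene","sc1.png")
cv2.imwrite("pics/sc1b.png",cv2.resize(s["frame"][:,:,::-1],None,fx=1.5,fy=1.5))
E
```

```text
tcp [438.5 138.  100.6] xang 103.73 shift [ 3.  -3.4 95.6] spin 0.03
{'orange': (array([624.1,  34.5,  14.7]), array([40., 43., 28.]), 119), 'green': (array([449.6,  84.9,  17. ]), array([24., 17., 25.]), 30), 'blue': (array([528.1,  46.9,  14.3]), array([43., 39., 30.]), 121)}
```

View pics/sc1b.png

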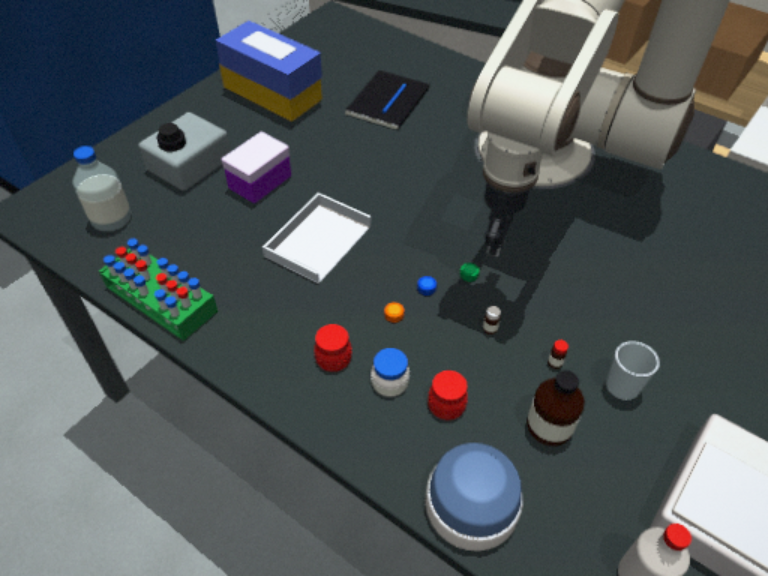

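The scene view shows the gripper at (492,230), behind the green cap (470,272) and clear of the white vial (491,320). I'll descend and push green.

>>> carry_out(increments=[[3, -3.4, 25, 0, 0.28], [0, 0, 25, 0, 0.28], [0, 0, 20, 0, 0.28], [0, 0, 15, 0, 0.28], [0, 0, 7, 0, 0.28], [0, 0, 3, 0, 0.28], [0, 0, 1, 0, 0.28], [-6, 0, 0, 0, 0.28], [-6, 0, 0, 0, 0.28], [-6, 0, 0, 0, 0.28], [-6, 0, 0, 0, 0.28], [-6, 0, 0, 0, 0.28]])

```text
clock: 4.9
tool_pos: [441.9, 110.7, 4.4]
eef_rot: [-1.941, -2.47, -0.0]
force: [0.3, 0.4, 0.4]
finger_gap: 24.0
gripper_force: 0.1
```

```bash
python3 - <<'E'
from h import *
s=snap("scene","sc2.png")
cv2.imwrite("pics/sc2b.png",cv2.resize(s["frame"][110:240,220:390,::-1],None,fx=4.5,fy=4.5))
W=world(s); hsv=cv2.cvtColor(s["frame"],cv2.COLOR_RGB2HSV)
print(caps(s)); rel([521.5+.236*26,-219+26,5])
E
```

```text
{'orange': (array([625.9,  33.9,  13.9]), array([54., 49., 29.]), 150), 'green': (array([453. ,  82.2,  18.1]), array([24., 20., 11.]), 30), 'blue': (array([550.2,  47.4,  13. ]), array([231.,  97.,  27.]), 135)}
tcp [442.  110.3   4.4] xang 103.68 shift [-314.9   11.5   -0.6] spin None
```

View pics/sc2b.png

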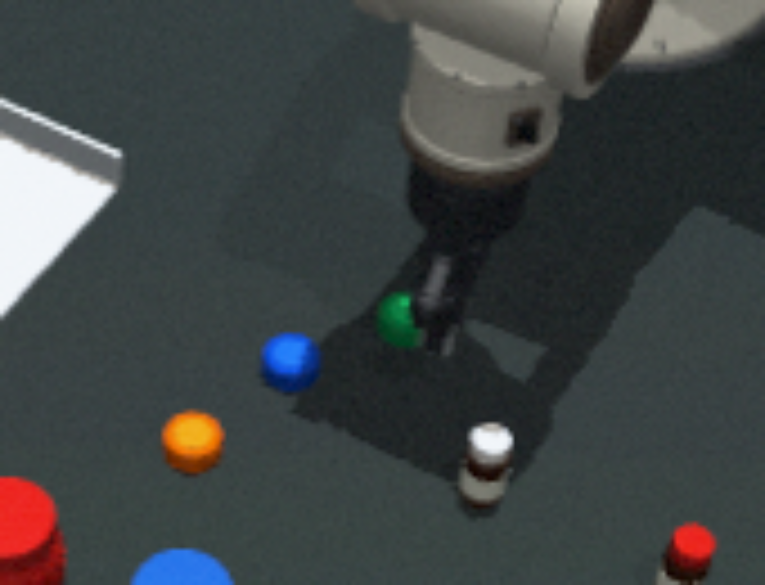

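Green sits between the two fingertips at crop (400,320), with the blue cap clear of the path. I'll push it straight along -x, about 310 mm.

>>> carry_out(increments=[[-10, 0, 0, 0, 0.28], [-14, 0, 0, 0, 0.28], [-14, 0, 0, 0, 0.28], [-14, 0, 0, 0, 0.28], [-14, 0, 0, 0, 0.28], [-14, 0, 0, 0, 0.28], [-14, 0, 0, 0, 0.28], [-14, 0, 0, 0, 0.28], [-14, 0, 0, 0, 0.28], [-14, 0, 0, 0, 0.28], [-10, 0, 0, 0, 0.28], [-6, 0, 0, 0, 0.28]])

```text
clock: 6.45
tool_pos: [477.8, -37.1, 4.3]
eef_rot: [-1.941, -2.47, -0.0]
force: [0.3, 0.7, 0.2]
finger_gap: 23.8
gripper_force: 0.1
```

```bash
python3 - <<'E'
from h import *
s=snap("scene","sc3.png"); print(caps(s)); print(caps(snap("top","top3.png")))
rel([515.4,-193.7,4.5])
E
```

```text
{'orange': (array([626. ,  33.8,  13.6]), array([51., 49., 31.]), 153), 'green': (array([493.8, -67.2,  16.8]), array([13., 18.,  9.]), 13), 'blue': (array([552.1,  48.7,  13.5]), array([230.,  94.,  27.]), 132)}
{'orange': (array([624.1,  34.3,  14.9]), array([40., 39., 29.]), 118), 'blue': (array([529.1,  48.3,  17.6]), array([35., 36., 26.]), 94)}
tcp [477.8 -36.9   4.3] xang 103.67 shift [-161.2   -0.5   -0.2] spin None
```

Green is following. I'll continue the push and then retract upwards.

>>> carry_out(increments=[[-10, 0, 0, 0, 0.28], [-15, 0, 0, 0, 0.28], [-15, 0, 0, 0, 0.28], [-15, 0, 0, 0, 0.28], [-15, 0, 0, 0, 0.28], [-15, 0, 0, 0, 0.28], [-15, 0, 0, 0, 0.28], [-15, 0, 0, 0, 0.28], [-15, 0, 0, 0, 0.28], [-15, 0, 0, 0, 0.28], [-10, 0, 0, 0, 0.28], [-6, 0, 0, 0, 0.28]])

```text
clock: 8.05
tool_pos: [515.9, -193.5, 4.2]
eef_rot: [-1.941, -2.47, -0.0]
force: [-0.7, -0.4, 0.7]
finger_gap: 23.8
gripper_force: 0.1
```

>>> carry_out(increments=[[5, 0, 0, 0, 0.28], [10, 0, 0, 0, 0.28], [15, 0, -10, 0, 0.28], [20, 0, -40, 0, 0.28], [30, 0, -50, 0, 0.28], [50, 0, 0, 0, 0.28], [50, 0, 0, 0, 0.28], [50, 0, 0, 0, 0.28], [30, 0, 0, 7, 0.28], [10, 0, 0, 0, 0.28], [0, 0, 0, 0, 0.28]])

```text
clock: 9.43
tool_pos: [453.0, 70.1, 104.7]
eef_rot: [2.083, 2.351, 0.001]
force: [0.5, -0.2, -0.1]
finger_gap: 23.9
gripper_force: 0.0
```

```bash
python3 - <<'E'
from h import *
s=snap("scene","sc4.png"); print(caps(s)); print(caps(snap("top","top4.png")))
b=np.array([528,47.]);g=np.array([568,-215.]);u=(g-b)/np.linalg.norm(g-b); print(u,np.degrees(np.arctan2(-u[1],-u[0])))
rel([*(b-u*48),100],np.degrees(np.arctan2(-u[1],-u[0])))
E
```

```text
{'orange': (array([626.2,  34. ,  13.8]), array([49., 49., 28.]), 152), 'green': (array([ 523.9, -217.1,   16.5]), array([37., 38., 17.]), 74), 'blue': (array([552.1,  48.7,  13.4]), array([229.,  93.,  28.]), 127)}
{'orange': (array([624.1,  34.4,  15. ]), array([40., 39., 27.]), 117), 'green': (array([ 522.4, -214.9,   18.4]), array([28., 32., 13.]), 68), 'blue': (array([528.6,  47.5,  17.8]), array([35., 36., 28.]), 98)}
[ 0.15092298 -0.98854552] 98.6804184250713
tcp [453.3  69.1 104.5] xang 96.77 shift [17.3 70.   4.5] spin -1.91
```

>>> carry_out(increments=[[6, 23, 0, 0, 0.28], [6, 23, 0, 0, 0.28], [5.3, 24, 0, 0, 0.28], [0, 0, 0, -1.9, 0.28], [0, 0, 10, 0, 0.28], [0, 0, 10, 0, 0.28]])

```text
clock: 10.28
tool_pos: [520.0, 94.4, 83.5]
eef_rot: [-2.049, -2.381, 0.0]
force: [0.2, -0.1, 0.0]
finger_gap: 23.9
gripper_force: 0.0
```

```bash
python3 - <<'E'
from h import *
rel([520.8,94.5,5],98.7); rel([568-.151*25.5,-215+.9885*25.5,5]); print(robot.read_state()["clock"])
E
```

```text
tcp [520.   94.4  83.5] xang 98.56 shift [-0.1  0.8 78.5] spin -0.14
tcp [520.   94.4  83.5] xang 98.56 shift [-287.6    1.4   78.4] spin None
10.275
```

>>> carry_out(increments=[[0, 0.9, 25, 0, 0.28], [0, 0, 25, 0, 0.28], [0, 0, 17, 0, 0.28], [0, 0, 8, 0, 0.28], [0, 0, 3, 0, 0.28], [-6, 0, 0.5, 0, 0.28], [-6, 0, 0, 0, 0.28], [-6, 0, 0, 0, 0.28], [-6, 0, 0, 0, 0.28], [-6, 0, 0, 0, 0.28], [-10, 0, 0, 0, 0.28], [-12, 0, 0, 0, 0.28]])

```text
clock: 11.78
tool_pos: [529.4, 43.0, 5.8]
eef_rot: [-2.048, -2.382, -0.0]
force: [0.4, 0.5, -0.0]
finger_gap: 23.5
gripper_force: 0.1
```

>>> carry_out(increments=[[-14, 0, 0, 0, 0.28], [-14, 0, 0, 0, 0.28], [-14, 0, 0, 0, 0.28], [-14, 0, 0, 0, 0.28], [-14, 0, 0, 0, 0.28], [-14, 0, 0, 0, 0.28], [-10, 0, 0, 0, 0.28], [-6, 0, 0, 0, 0.28]])

```text
clock: 12.78
tool_pos: [544.3, -55.8, 5.8]
eef_rot: [-2.049, -2.381, -0.0]
force: [-0.9, -0.5, -0.6]
finger_gap: 23.8
gripper_force: 0.1
```

```bash
python3 - <<'E'
from h import *
print(caps(snap("scene","sc5.png"))); rel([568-.151*25.5,-215+.9885*25.5,5])
E
```

```text
{'orange': (array([626.9,  34.8,  14.2]), array([46., 47., 24.]), 145), 'green': (array([ 523.6, -216.9,   16.2]), array([36., 35., 12.]), 71), 'blue': (array([6.451e+02, 1.000e-01, 6.700e+00]), array([175., 203.,  31.]), 28)}
tcp [544.4 -56.2   5.8] xang 98.57 shift [-135.1   -0.4    0.8] spin None
```

>>> carry_out(increments=[[-10, 0, 0, 0, 0.28], [-14, 0, 0, 0, 0.28], [-14, 0, 0, 0, 0.28], [-14, 0, 0, 0, 0.28], [-14, 0, 0, 0, 0.28], [-14, 0, 0, 0, 0.28], [-14, 0, 0, 0, 0.28], [-14, 0, 0, 0, 0.28], [-12, 0, 0, 0, 0.28], [-8, 0, 0, 0, 0.28], [-6, 0, 0, 0, 0.28]])

```text
clock: 14.2
tool_pos: [564.3, -188.1, 5.7]
eef_rot: [-2.049, -2.381, -0.0]
force: [0.9, -0.1, 0.1]
finger_gap: 24.0
gripper_force: 0.1
```

>>> carry_out(increments=[[5, 0, 0, 0, 0.28], [10, 0, 0, 0, 0.28], [15, 0, -10, 0, 0.28], [20, 0, -40, 0, 0.28], [30, 0, -50, 0, 0.28], [50, 0, 0, 0, 0.28], [50, 0, 0, 0, 0.28], [50, 0, 0, 0, 0.28], [30, 0, 0, 5, 0.28], [10, 0, 0, 6.2, 0.28], [0, 0, 0, 0, 0.28]])

```text
clock: 15.58
tool_pos: [524.3, 80.8, 106.5]
eef_rot: [2.268, 2.173, 0.001]
force: [0.6, 0.0, -0.6]
finger_gap: 24.3
gripper_force: 0.0
```

```bash
python3 - <<'E'
from h import *
print(caps(snap("scene","sc6.png"))); print(caps(snap("top","top6.png"))); rel([626.5,82.5,100],87.4)
E
```

```text
{'orange': (array([626.9,  33.8,  14. ]), array([48., 47., 27.]), 145), 'green': (array([ 523.6, -217.3,   16.2]), array([37., 41., 16.]), 74), 'blue': (array([ 589.8, -173. ,   13.7]), array([199., 342.,  27.]), 110)}
{'orange': (array([624.2,  34.1,  15.1]), array([40., 39., 30.]), 115), 'green': (array([ 522.4, -214.9,   18.4]), array([28., 32., 14.]), 68), 'blue': (array([ 568.9, -210.1,   18.2]), array([32., 32., 10.]), 77)}
tcp [524.6  79.5 106.2] xang 87.58 shift [  7.3 101.7   6.3] spin 0.18
```

>>> carry_out(increments=[[2, 25, 0, 0, 0.28], [2, 25, 0, 0, 0.28], [2, 26, 0, 0, 0.28], [1.3, 25.7, 0, 0.2, 0.28], [0, 0, 15, 0, 0.28], [0, 0, 10, 0, 0.28], [0, 0, 0, 0, 0.28]])

```text
clock: 16.55
tool_pos: [625.6, 81.9, 79.8]
eef_rot: [-2.274, -2.166, 0.002]
force: [0.9, -0.0, -0.3]
finger_gap: 24.0
gripper_force: 0.0
```

```bash
python3 - <<'E'
from h import *
rel([626.5,82.5,5],87.4); rel([613+.045*25.5,-211+25.5,5])
E
```

```text
tcp [625.6  81.9  79.8] xang 87.22 shift [ 0.7  1.  74.8] spin -0.18
tcp [625.6  81.9  79.8] xang 87.22 shift [-267.6    1.7   74.8] spin None
```

>>> carry_out(increments=[[0, 1, 25, 0, 0.28], [0, 0, 23, 0, 0.28], [0, 0, 15, 0, 0.28], [0, 0, 8, 0, 0.28], [0, 0, 3.5, 0, 0.28], [-6, 0, 0, 0, 0.28], [-6, 0, 0, 0, 0.28], [-6, 0, 0, 0, 0.28], [-6, 0, 0, 0, 0.28], [-6, 0, 0, 0, 0.28], [-10, 0, 0, 0, 0.28], [-12, 0, 0, 0, 0.28]])

```text
clock: 18.05
tool_pos: [625.1, 29.3, 6.3]
eef_rot: [-2.275, -2.167, -0.0]
force: [-0.3, -0.1, -0.4]
finger_gap: 24.1
gripper_force: 0.1
```

>>> carry_out(increments=[[-14, 0, 0, 0, 0.28], [-14, 0, 0, 0, 0.28], [-14, 0, 0, 0, 0.28], [-14, 0, 0, 0, 0.28], [-14, 0, 0, 0, 0.28], [-10, 0, 0, 0, 0.28], [-6, 0, 0, 0, 0.28]])

```text
clock: 18.92
tool_pos: [620.9, -56.5, 6.3]
eef_rot: [-2.275, -2.166, -0.0]
force: [-0.1, -0.0, 0.7]
finger_gap: 24.3
gripper_force: 0.1
```

```bash
python3 - <<'E'
from h import *
print(caps(snap("scene","sc7.png"))); print(caps(snap("top","top7.png"))); rel([613+.045*25.5,-211+25.5,5])
E
```

```text
{'orange': (array([637.3, -81.1,   5.6]), array([ 4., 12., 15.]), 9), 'green': (array([ 528. , -220.5,   17.2]), array([39., 27.,  9.]), 45), 'blue': (array([ 590. , -173.2,   13.4]), array([198., 347.,  28.]), 109)}
{'green': (array([ 522.5, -214.6,   18.4]), array([28., 31., 12.]), 65), 'blue': (array([ 568.9, -210. ,   18.3]), array([32., 33., 11.]), 77)}
tcp [620.9 -56.3   6.3] xang 87.17 shift [-129.3   -0.4    1.3] spin None
```

>>> carry_out(increments=[[4, 0, 0, 0, 0.15], [0, 0, 0, 0, 0.15], [-4, -1, 0, 0, 0.15], [-10, -1, 0, 0, 0.15], [-14, -1, 0, 0, 0.15], [-14, -1, 0, 0, 0.15], [-14, 0, 0, 0, 0.15], [-14, 0, 0, 0, 0.15], [-14, 0, 0, 0, 0.15], [-12, 0, 0, 0, 0.15], [-12, 0, 0, 0, 0.15], [-8, 0, 0, 0, 0.15]])

```text
clock: 20.52
tool_pos: [611.5, -168.3, 6.3]
eef_rot: [-2.275, -2.166, -0.0]
force: [0.1, 0.3, 0.0]
finger_gap: 13.3
gripper_force: 0.1
```

```bash
python3 - <<'E'
from h import *
s=snap("scene","sc8.png"); print(caps(s)); rel([612,-175,6.3]); print(robot.read_state()["finger_gap"])
cv2.imwrite("pics/sc8b.png",cv2.resize(s["frame"][100:230,160:330,::-1],None,fx=4.5,fy=4.5))
E
```

```text
{'orange': (array([ 627.3, -192.5,   10.2]), array([ 7., 27., 22.]), 20), 'blue': (array([ 7.154e+02,  6.970e+01, -6.000e-01]), array([51., 52., 11.]), 15)}
tcp [ 611.4 -169.     6.3] xang 87.16 shift [-6.   0.9  0. ] spin None
12.79900739036422
```

View pics/sc8b.png

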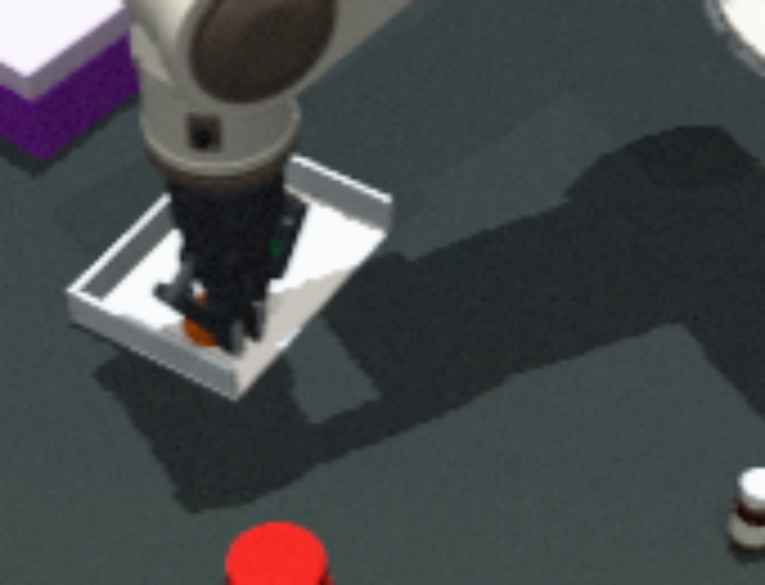

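Orange (200,325) is inside the tray ahead of the fingers, and the near wall is untouched. I'll push 10 mm more, then retract.

>>> carry_out(increments=[[-6, 0, 0, 0, 0.15], [-4, 0, 0, 0, 0.15], [0, 0, 0, 0, 0.15], [5, 0, 0, 0, 0.15], [10, 0, 0, 0, 0.15], [15, 0, -15, 0, 0.15], [20, 0, -40, 0, 0.15], [40, 0, -50, 0, 0.15], [50, -20, -30, 0, 0.15], [50, -30, 0, 0, 0.15], [50, -30, 0, 0, 0.15], [20, -20, 0, 0, 0.15]])

```text
clock: 22.08
tool_pos: [522.2, 89.3, 141.5]
eef_rot: [2.272, 2.169, 0.002]
force: [0.9, -0.9, -0.1]
finger_gap: 12.9
gripper_force: 0.0
```

>>> carry_out(increments=[[0, 0, 0, 0, 0.15], [0, 0, 0, 0, 0.15], [0, 0, 0, 0, 0.15]])

```text
clock: 22.45
tool_pos: [524.2, 85.6, 140.3]
eef_rot: [2.276, 2.165, 0.0]
force: [0.1, -0.3, -0.1]
finger_gap: 12.5
gripper_force: 0.0
```

```bash
python3 - <<'E'
from h import *
s=snap("top","top9.png"); c=caps(s); a=np.radians(-85.2); M=np.array([[np.cos(a),np.sin(a)],[-np.sin(a),np.cos(a)]])
for k,v in c.items(): print(k,v[0],"tray",(M@(v[0][:2]-[557.5,-216])).round())
W=world(s)
for c,r in [(158,221),(197,218)]:
    p=W[r-8:r+9,c-8:c+9].reshape(-1,3); p=p[p[:,2]>40]; print((c,r),p.mean(0).round())
cv2.imwrite("pics/top9b.png",cv2.resize(s["frame"][130:260,140:350,::-1],None,fx=3.8,fy=3.8))
E
```

```text
orange [ 609.5 -202.5   18. ] tray [-9. 53.]
green [ 522.4 -214.9   18.5] tray [ -4. -35.]
blue [ 568.9 -210.1   18.2] tray [-5. 12.]
(158, 221) [532. 339.  56.]
(197, 218) [547. 135. 508.]
```

View pics/top9b.png

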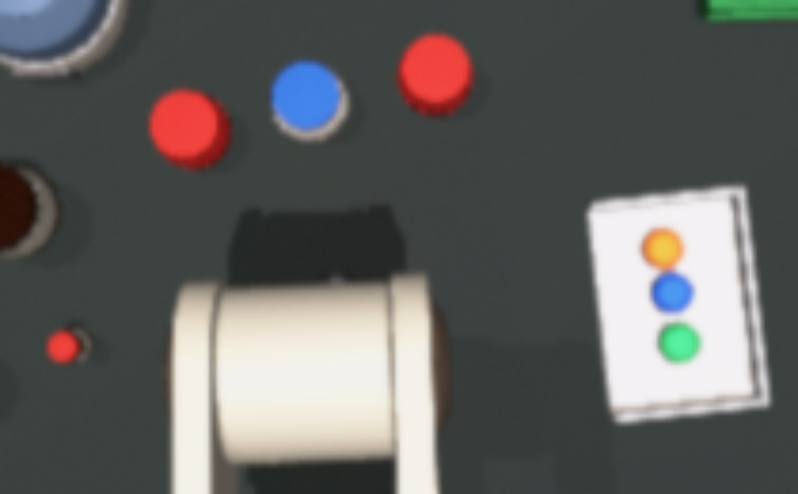

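All three caps lie well inside the tray: orange (662,248), blue (672,292), green (679,343). The red vial and the jars haven't moved. The arm hides the white vial here, but the previous scene picture showed it standing.

```bash
python3 -c "
from h import *
print(robot.hand_in())"
```

```text
the job is handed in; nothing more can be done
None
```

I pushed the blue, orange and green caps completely inside the tray and handed the job in at about 22.5 s; both vials were still standing when last seen, though the arm hid the white one in the final picture.

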